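# Draw the curing torch from its keyhole stand and hold it over the mould

### The job

Get the curing torch ready over the pink tile mould: turn it in its keyhole stand until its bent nose is at the slot, draw it straight up out of the stand, then tip it so that its lens looks straight down at the middle cell of the mould, about five centimetres above it. Finish while holding it still there in the air; do not put it down or let go, and leave the mould, the stirring stick and the teal dropper bottle where they are.

Things in the scene. Friction and masses are not known exactly. Their poses are not given: they have to be found in the camera images.
- torch_grip (a point): Grip point of the curing torch (loose, 0.1-0.2 kg): on the axis of its white round handle, diameter 26 mm, 35 mm below the handle's top end and 75 mm above the underside of its black flange (diameter 44 mm, 5 mm thick), which rests on the stand, handle upright. z points up along the handle; the bent nose is on the -x side, where yellow marks on flange and top end and a blue switch show it.
- torch_lens (a point): Centre of the violet lens at the end of the torch's nose, 30 mm to -x and 125 mm below torch_grip in the torch's axes. The nose (diameter 17 mm) leaves the handle 20 mm below the flange, outwards and down at 45 degrees. z of this point runs back into the nose: straight up when the lens looks straight down, which takes a 45 degree tip of the handle, its top end towards the nose's side.
- stand: Keyhole stand, fixed: grey base, four posts, aluminium top plate 110 x 110 x 6 mm, its top 85 mm above the table. Origin at the centre of its underside. At the plate's centre a round hole (34 mm) for the torch; from it a slot to the stand's -x, 20 mm wide at the hole, 34 mm at its end, 46 mm from the centre, with yellow lines beside it.
- stand_slot (a point): Point in the slot at the plate's top, 30 mm from the hole's centre towards the stand's -x. At the start the torch's nose hangs under the plate, 0.5 to 1.3 rad anticlockwise (from above) of the slot; it turns freely there and passes up only when it points along the slot within about 10 degrees; it is clear of the plate once lifted by 60 mm.
- mould_middle (a point): Top of the middle cell of the pink tile mould: white square tray 140 x 140 x 15 mm with 3 x 3 dark pink square cells, each about 40 mm wide, flat on the table, loose; 15 mm above the table. z up.
- stir_stick: Wooden stirring stick 18 x 150 x 9 mm, loose; origin at the centre of its underside. Leave alone.
- dropper: Teal ink dropper bottle with a black pointed cap, diameter 25 mm, 80 mm high, loose, upright; origin at the centre of its underside. Leave alone.
Mind the look-alikes: they are no part of the job. What is shaped like the stand but green is not meant.

How it is judged:
By the outcome, as a careful person would: the job done as asked, in the order asked, and still so for the second after the job is handed in, while the arm keeps its last pose, push and grip.
It also fails if it takes over 45 s, if anything falls off the work surface, if the arm or the gripper's body presses on something with over 40 N, if the wrist force passes 120 N, or if a joint passes its speed limit or range.

### The arm

A 6-joint arm with a two-finger parallel gripper is mounted at the origin on a cart in front of the work surface, level with it; the furniture and walls round the work are solid. World frame = base frame: x ahead of the robot, y to its left, z up, the work surface at z = 0. Lengths are in m, angles in rad, forces in N, time in s.
With the tool pointing down it reaches from about 0.35 to 0.775 m from the base axis. Payload 7.3 kg.
Tool frame: the origin (TCP) lies midway between the tips of the shut fingers; the grasp point (between the pads) lies 19 mm behind it; x points along the fingers, z is the direction in which the jaws open and shut, and the axes are right-handed (so a half turn about x gives the same grasp; the last joint's range is limited). The gripper opens to 92 mm and grips with 3 to 60 N. Pads are 19 mm wide; open, the fingers measure 130 mm over their backs; the gripper's body (75 mm by 190 mm) begins 47 mm behind the grasp point.
Start: joints at [-1.354, 0.342, 1.524, -0, 1.275, -0.146], TCP at [0.186, -0.491, 0.227] pointing down, gripper open.
Joint ranges: [-2.53, 2.53], [-0.77, 2.02], [0.04, 2.7], [-1, 4.14], [0.28, 2.66], [-3.11, 3.11]. Speed limits (rad/s): [2.57, 2.57, 3.14, 3.14, 3.14, 3.14].

### API

Orientations are given as [roll, pitch, yaw] about the fixed x, y, z axes, in that order (R = Rz(yaw) Ry(pitch) Rx(roll)).
In Python, from cell import observe, cams, robot gives the robot as it stands.
- The arm moves only by the tool jog_arm, never from a script. Its argument "plan" is one flat list of numbers, 7 for each row, row after row: the turn, a rotation vector about the tool's x, y, z in degrees, then the shift along the tool's x, y, z in cm, then the opening, from -1 (shut) to 1 (fully open). In form: [ax, ay, az, x, y, z, jaw, ax, ay, az, x, y, z, jaw, ...]. A call has 1 to 10 rows; each row is the pose to reach, as a shift and turn from the pose commanded when the call began, along the tool's axes at that moment; what a row does not reach only later rows make up. A row lasts 1/10 s, in which the tool goes at most 50 mm and 8.59 degrees, less where a joint would pass 70% of its speed; a pose out of reach is approached as far as the arm can. A call with a gripper value outside its range is refused whole. The fingers move at their own pace and stop on an object; "newtons" is the grip in N (left out, the last holds). Time passes only in rows, so rows that repeat a pose let the fingers close. It gives the time, the measured TCP pose, the force and the opening at its end, in the units of the state.
- observe(): the state, without advancing time (a new reading comes with each control period).
- cams.read_camera(name): name is "scene" or "top" or "wrist"; returns a dict with "image" (400x640x3 uint8, red, green, blue), "fov_y" (degrees; the focal length in pixels is half the picture's height over the tangent of half this angle, whatever the lens; pixels are square), "cx", "cy" (the principal point, pixels), "T" (4x4, takes a point from camera to world coordinates). Camera axes: x right, y down, z forward; pixel columns grow to the right and rows downward; lengths in m; the calibration is good to about 2 mm. The wrist camera is an equidistant fisheye: a pixel r from the principal point sees the ray r / f radians off the axis. A picture is of the moment at which its call begins. There is no depth.
- robot.hand_in(): hands the job in, once; it reports no verdict.
The state is a dict: "time": time; "qpos": joint angles; "qvel": joint speeds; "joint_efforts": joint torques, N m; "tool_pos": TCP position; "tool_rot": TCP orientation; "contact_force": force on the tool from outside, world axes, zero at the start; "torque": the same for the moment, N m; "opening": finger opening in m.
Only numpy, scipy, OpenCV 4.12 (cv2) and the standard library are available. Lean on these libraries where they do the work, as an engineer would, in place of code of your own. Each camera call takes 0.05 s, during which the arm holds its last target.

## Working session

There is one attempt and no reset: what is moved stays moved. The work goes in short steps, Python scripts to look and compute and a tool call to move; the robot and the scene stay as the last step left them, time stands still between calls to the robot, and variables do not carry over. Pictures are saved under pics/ and viewed, and the job is handed in when it is done.

Besides the shell and the picture viewer there is one more tool, called in YAML: its name, and indented under it one key for each argument. jog_arm: Moves the arm, as the interface text tells. Its arguments: {"type":"object","properties":{"plan":{"type":"array"},"newtons":{"type":"number"}},"required":["plan"]}

```bash
ls; mkdir -p pics; python3 - <<'E'
from cell import observe,cams,robot
import cv2
print(observe())
for n in ["scene","top","wrist"]:
    d=cams.read_camera(n); cv2.imwrite(f"pics/{n}0.png",d["image"][:,:,::-1]); print(n,d["fov_y"],d["cx"],d["cy"],d["T"].round(4).tolist())
E
```

```text
pics
{'time': 0.0, 'qpos': array([-1.35403156e+00,  3.42708897e-01,  1.52500539e+00,  8.60319044e-06,
        1.27534782e+00, -1.46030401e-01]), 'qvel': array([-0.00028624,  0.00124807, -0.00100197,  0.0018895 ,  0.00041578,
       -0.00010899]), 'joint_efforts': array([ 1.84697296e-04, -4.31239700e+01, -2.44219244e+01,  7.15863146e-02,
        5.58734138e-02, -1.38869527e-04]), 'tool_pos': array([ 0.18624114, -0.49044298,  0.22605618]), 'tool_rot': array([2.98996379, 1.56932685, 1.78196012]), 'contact_force': array([ 0.21154986, -0.69821913, -0.39323789]), 'torque': array([ 0.03292798,  0.02034158, -0.01265566]), 'opening': 0.09165100348137682}
scene 42.3528577766658 316.49147398065116 194.71001767659502 [[0.8591, -0.2985, 0.4157, -0.0984], [-0.5113, -0.466, 0.722, -1.325], [-0.0218, -0.8329, -0.553, 0.9396], [0.0, 0.0, 0.0, 1.0]]
top 50.701165507799146 323.44083904618475 196.04234523059552 [[-0.026, -0.986, 0.1647, 0.2876], [-0.9996, 0.027, 0.004, -0.2712], [-0.0084, -0.1646, -0.9863, 1.4218], [0.0, 0.0, 0.0, 1.0]]
wrist 65.70646984690485 319.3468178211417 195.53481741044493 [[0.3559, -0.9008, -0.2488, 0.2518], [-0.9345, -0.3433, -0.0938, -0.4649], [-0.0009, 0.2659, -0.964, 0.3842], [0.0, 0.0, 0.0, 1.0]]
```

View pics/scene0.png

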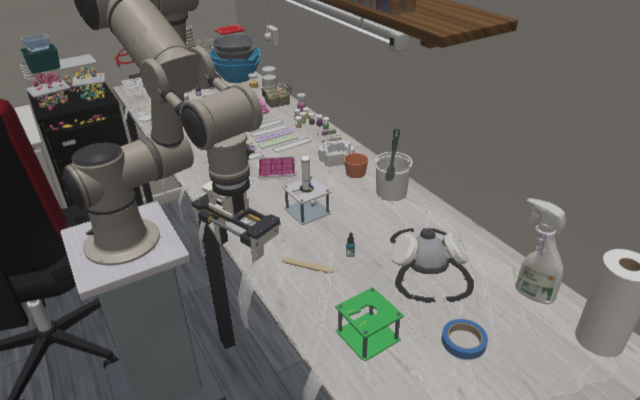

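View pics/top0.png

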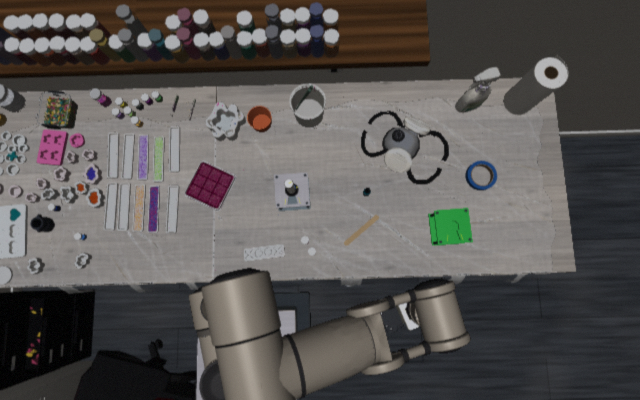

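View pics/wrist0.png

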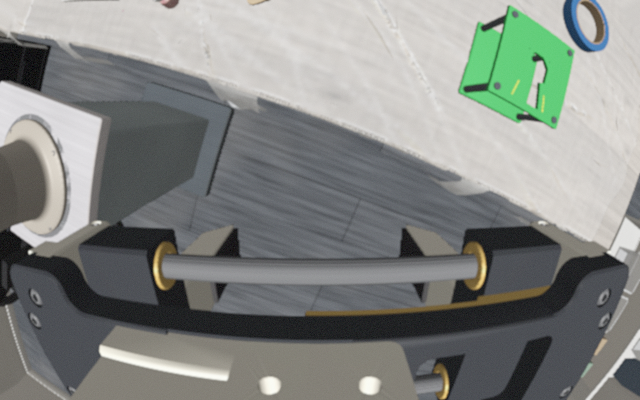

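```bash
cat > h.py <<'E'
from cell import observe,cams,robot
import cv2,numpy as np
from scipy.spatial.transform import Rotation as R
def save(im,name,box,s):
    x0,y0,x1,y1=box
    c=cv2.resize(im[y0:y1,x0:x1],None,fx=s,fy=s,interpolation=cv2.INTER_CUBIC)
    cv2.imwrite("pics/"+name,c[:,:,::-1])
def ray(d,u,v,fish=False):
    f=200/np.tan(np.radians(d["fov_y"]/2)); a=np.array([u-d["cx"],v-d["cy"]])/f
    if fish:
        r=np.hypot(*a); k=np.sin(r)/r if r>0 else 1; p=np.array([a[0]*k,a[1]*k,np.cos(r)])
    else: p=np.array([a[0],a[1],1.])
    T=d["T"]; return T[:3,3],T[:3,:3]@p
def atz(d,u,v,z,fish=False):
    o,r=ray(d,u,v,fish); return o+r*(z-o[2])/r[2]
def proj(d,P,fish=False):
    T=d["T"]; p=T[:3,:3].T@(np.asarray(P)-T[:3,3]); f=200/np.tan(np.radians(d["fov_y"]/2))
    if fish:
        r=np.hypot(p[0],p[1]); th=np.arctan2(r,p[2]); return np.array([d["cx"]+f*th*p[0]/r,d["cy"]+f*th*p[1]/r])
    return np.array([d["cx"]+f*p[0]/p[2],d["cy"]+f*p[1]/p[2]])
E
python3 - <<'E'
from h import *
t=cams.read_camera("top")["image"];s=cams.read_camera("scene")["image"]
save(t,"t1.png",(180,140,340,260),5)
save(s,"s1.png",(240,140,340,230),7)
E
```

```text
(no output)
```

View pics/t1.png

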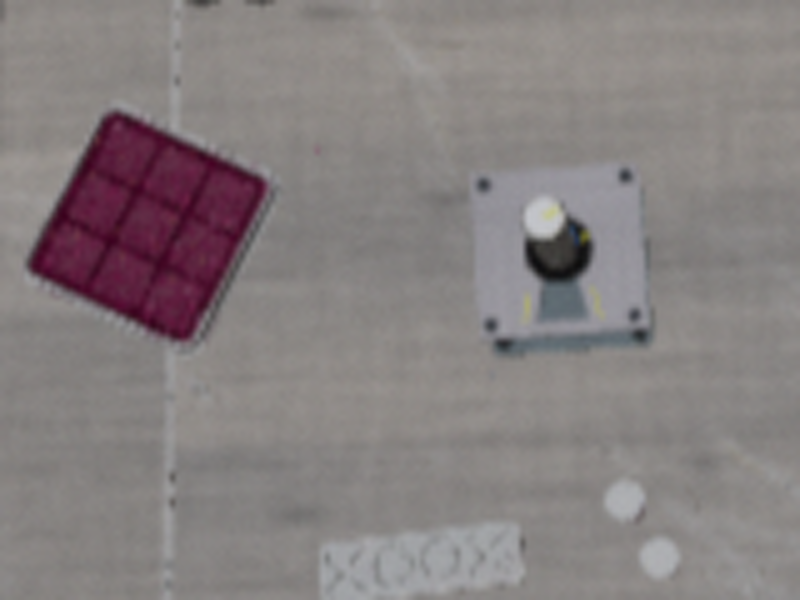

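View pics/s1.png

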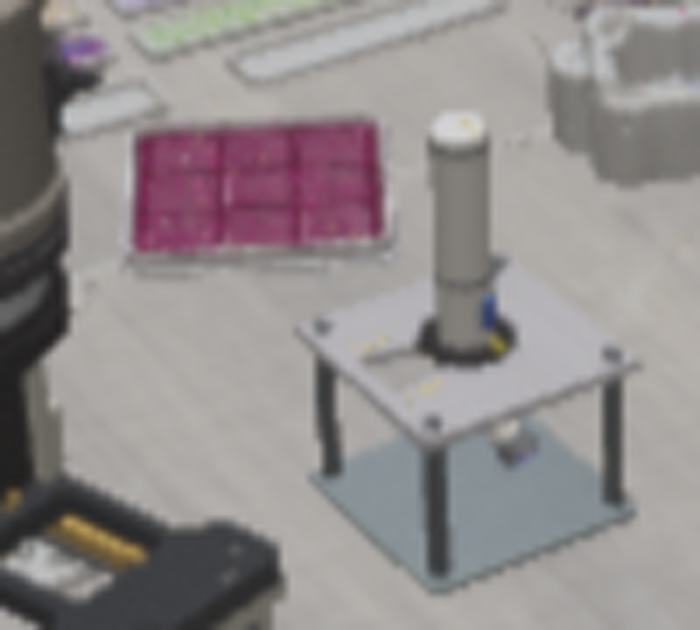

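```bash
python3 - <<'E'
from h import *
t=cams.read_camera("top");s=cams.read_camera("scene")
T=lambda x,y,z: atz(t,180+x/5-.4,140+y/5-.4,z)
S=lambda x,y,z: atz(s,240+x/7-.43,140+y/7-.43,z)
print("screws top",[T(*p,.085).round(4).tolist() for p in [(484,185),(626,176),(634,315),(491,325)]], np.mean([T(*p,.085) for p in [(484,185),(626,176),(634,315),(491,325)]],0))
print("screws scene",[S(*p,.085).round(4).tolist() for p in [(323,326),(505,262),(613,354),(434,423)]])
print("mould cell corner top",[T(*p,.015).round(4).tolist() for p in [(115,110),(270,182),(188,342),(30,265)]], np.mean([T(*p,.015) for p in [(115,110),(270,182),(188,342),(30,265)]],0))
q=[(137,130),(377,121),(385,240),(135,252)]
print("mould scene",[S(*p,.015).round(4).tolist() for p in q],np.mean([S(*p,.015) for p in q],0))
print("flange c", T(558,249,.09),"top end",T(544,218,.2), "mark",T(585,237,.09),"topmark",T(551,213,.2))
print("scene flange",S(467,341,.09),"mark",S(498,346,.09),"top",S(459,128,.2), S(466,122,.2),"lens",S(515,456,.04), )
m=[S(*p,.085) for p in [(363,357),(440,380),(388,340),(407,400)]];print(m)
print("slot end",T(562,320,.085),T(538,320,.085),T(588,320,.085))
E
```

```text
screws top [[0.5788, -0.1151, 0.085], [0.5822, -0.2072, 0.085], [0.4911, -0.2106, 0.085], [0.4871, -0.1189, 0.085]] [ 0.53480421 -0.1629356   0.085     ]
screws scene [[0.4886, -0.117, 0.085], [0.583, -0.1141, 0.085], [0.584, -0.205, 0.085], [0.4925, -0.2096, 0.085]]
mould cell corner top [[0.6538, 0.1463, 0.015], [0.6002, 0.0392, 0.015], [0.4915, 0.0935, 0.015], [0.5472, 0.2018, 0.015]] [0.57317523 0.12018158 0.015     ]
mould scene [[0.5438, 0.202, 0.015], [0.6534, 0.1422, 0.015], [0.5994, 0.0351, 0.015], [0.4903, 0.092, 0.015]] [0.57172088 0.11781024 0.015     ]
flange c [ 0.53445537 -0.16287577  0.09      ] top end [ 0.53289403 -0.16380193  0.2       ] mark [ 0.54181338 -0.18032979  0.09      ] topmark [ 0.53578844 -0.16797402  0.2       ]
scene flange [ 0.53219481 -0.16863568  0.09      ] mark [ 0.54151468 -0.17934907  0.09      ] top [ 0.52879846 -0.17512487  0.2       ] [ 0.53375694 -0.17231601  0.2       ] lens [ 0.54088601 -0.1924263   0.04      ]
[array([ 0.4915241 , -0.14852871,  0.085     ]), array([ 0.51079501, -0.18233503,  0.085     ]), array([ 0.50722442, -0.14246705,  0.085     ]), array([ 0.4913452 , -0.18819193,  0.085     ])]
slot end [ 0.48907797 -0.16441294  0.085     ] [ 0.48949679 -0.14903228  0.085     ] [ 0.48862434 -0.18107197  0.085     ]
```

```bash
python3 - <<'E'
from h import *
o=observe(); M=R.from_euler('xyz',o['tool_rot']).as_matrix(); print(M.round(3)); print(o['qpos'],o['time'])
E
```

```text
[[-0.     0.935  0.355]
 [ 0.     0.355 -0.935]
 [-1.     0.    -0.   ]]
[-1.35402151e+00  3.42166671e-01  1.52429594e+00 -1.31306491e-05
  1.27540276e+00 -1.46021387e-01] 0.35
```

jog_arm:
  plan: [0, 0, 0, -4, 2, -1, 1, -8, 0, 0, -7.4, 6, -3, 1, -16, 0, 0, -7.4, 11, -5, 1, -24, 0, 0, -7.4, 16, -7, 1, -32, 0, 0, -7.4, 21, -9, 1, -40, 0, 0, -7.4, 26, -11, 1, -48, 0, 0, -7.4, 31, -13, 1, -56, 0, 0, -7.4, 36, -15, 1, -64, 0, 0, -7.4, 40, -16.5, 1, -72, 0, 0, -7.4, 44, -18.2, 1]

```text
time: 1.35
tool_pos: [0.524, -0.1726, 0.3008]
tool_rot: [-1.014, 1.57, -0.96]
contact_force: [1.2, -0.2, 0.9]
opening: 0.0916
```

jog_arm:
  plan: [0, 0, 0, 0, 0, 0, 1, 0, 0, 0, 0, 0, 0, 1, 0, 0, 0, 0, 0, 0, 1, 0, 0, 0, 0, 0, 0, 1]

```text
time: 1.75
tool_pos: [0.5219, -0.1755, 0.3009]
tool_rot: [-1.579, 1.57, -1.533]
contact_force: [0.6, -1.2, 0.1]
opening: 0.0918
```

```bash
python3 - <<'E'
from h import *
o=observe(); M=R.from_euler('xyz',o['tool_rot']).as_matrix(); print(M.round(3)); print(o['qpos'],o['time'],o['tool_pos'])
d=cams.read_camera("wrist"); save(d["image"],"w1.png",(0,0,640,400),1.25)
print(proj(d,[.535,-.163,.09],True),proj(d,[.535,-.163,.195],True))
E
```

```text
[[ 0.    -0.046  0.999]
 [-0.     0.999  0.046]
 [-1.    -0.    -0.   ]]
[-4.63340698e-01  3.45224913e-01  1.31505763e+00 -3.37232810e-04
  1.48112621e+00 -5.09375755e-01] 1.75 [ 0.52189217 -0.17546063  0.30091531]
[331.86393353 162.04265047] [336.46604466 181.3195702 ]
```

View pics/w1.png

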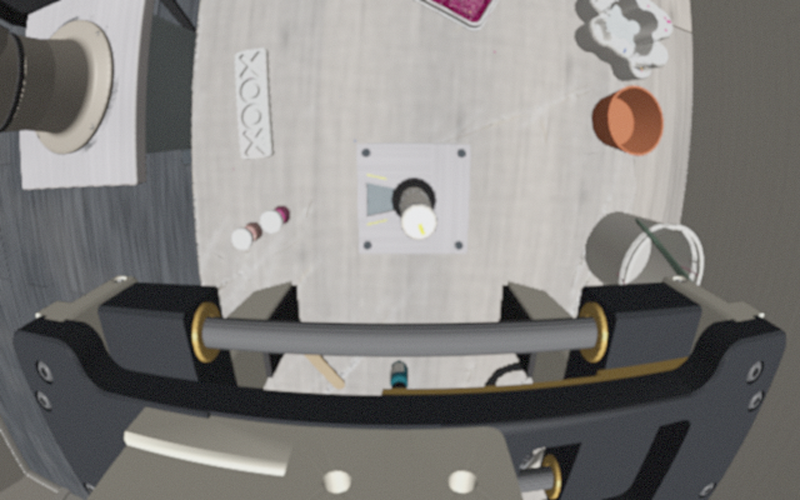

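```bash
python3 - <<'E'
from h import *
d=cams.read_camera("wrist"); save(d["image"],"w2.png",(275,105,385,210),7)
E
```

```text
(no output)
```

View pics/w2.png

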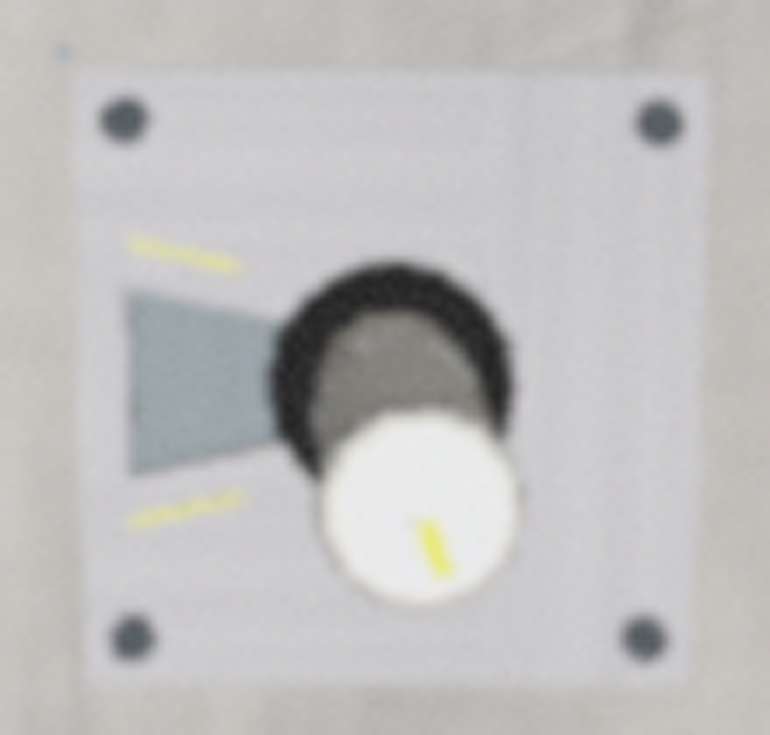

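```bash
python3 - <<'E'
from h import *
d=cams.read_camera("wrist"); s=cams.read_camera("scene"); t=cams.read_camera("top")
W=lambda x,y,z: atz(d,275+x/7-.43,105+y/7-.43,z,True)
c=W(420,507,.195);m0=W(425,522,.195);m1=W(445,574,.195)
print("top c",c,m0,m1,np.degrees(np.arctan2(*(m1-m0)[1::-1])),np.degrees(np.arctan2(*(m1-c)[1::-1])))
print("flange", W(391,385,.09))
sc=[W(*p,.085) for p in [(125,120),(660,122),(645,638),(134,638)]];print("screws",np.array(sc).round(4).tolist(),np.mean(sc,0))
print("slot end",W(130,383,.085))
for a in (-68,-79,-60,-110,-125):
    a=np.radians(a);P=np.array([.5345+.03*np.cos(a),-.1635+.03*np.sin(a),.035])
    print(a,(proj(s,P)-[240,140]+.43)*7,(proj(s,P+[.004*np.cos(a),.004*np.sin(a),.004])-[240,140]+.43)*7)
save(s["image"],"s2.png",(280,160,330,220),12)
E
```

```text
top c [ 0.53327054 -0.15918063  0.195     ] [ 0.53400652 -0.16106041  0.195     ] [ 0.53691685 -0.16760808  0.195     ] -66.03562195438974 -66.60327522173043
flange [ 0.5332886  -0.16001811  0.09      ]
screws [[0.4855, -0.1166, 0.085], [0.5775, -0.1121, 0.085], [0.5819, -0.2043, 0.085], [0.49, -0.2086, 0.085]] [ 0.53373395 -0.16040609  0.085     ]
slot end [ 0.48799296 -0.16249705  0.085     ]
-1.1868238913561442 [523.5316476  460.76058652] [530.56329095 456.27943181]
-1.3788101090755203 [514.59223773 466.41932252] [520.4191279  462.70071373]
-1.0471975511965976 [528.77336126 456.12760437] [536.50392523 451.02511632]
-1.9198621771937625 [481.57058888 476.30054344] [482.88787343 473.92319574]
-2.181661564992912 [463.64889184 477.20635318] [462.50538889 474.95291885]
```

View pics/s2.png

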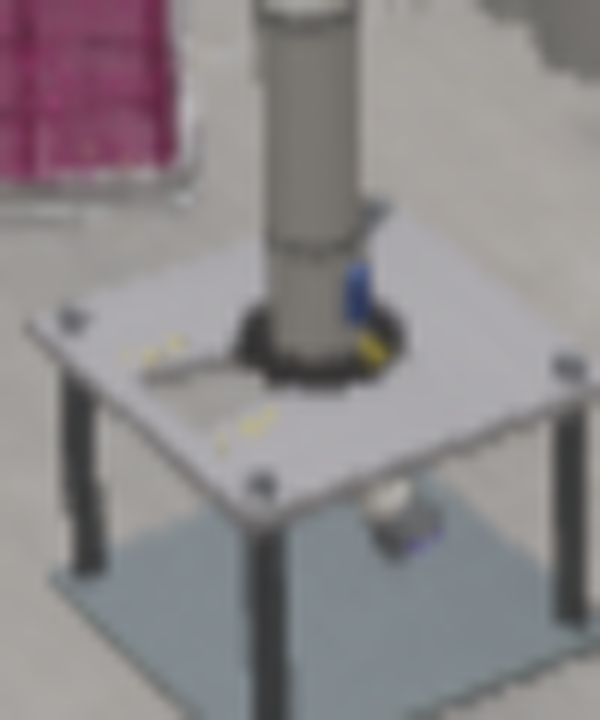

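jog_arm:
  plan: [0, 0, 0, 0, 1.4, 1.25, 1, 0, 0, 0, 4, 1.4, 1.25, 1, 0, 0, 0, 8, 1.4, 1.25, 1, 0, 0, 0, 12, 1.4, 1.25, 1, 0, 0, 0, 14, 1.4, 1.25, 1, 0, 0, 0, 16, 1.4, 1.25, 1, 0, 0, 0, 16, 1.4, 1.25, 1, 0, 0, 0, 16, 1.4, 1.25, 1]

```text
time: 2.8
tool_pos: [0.5346, -0.16, 0.1412]
tool_rot: [-0.975, 1.571, -0.927]
contact_force: [0.5, -0.0, 1.2]
opening: 0.0917
```

```bash
python3 - <<'E'
from h import *
o=observe();print(o['tool_pos'],o['contact_force'],o['opening'])
d=cams.read_camera("wrist"); save(d["image"],"w3.png",(0,0,640,400),1.25)
E
```

```text
[ 0.53461775 -0.15999194  0.1411669 ] [ 0.50100843 -0.00199208  1.18354882] 0.09167095111881116
```

View pics/w3.png

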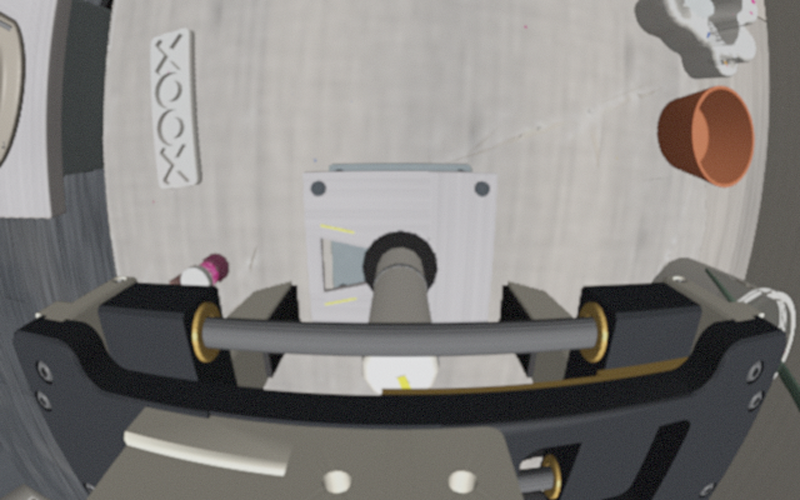

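jog_arm:
  plan: [0, 0, 0, 0, 0, 0, -1, 0, 0, 0, 0, 0, 0, -1, 0, 0, 0, 0, 0, 0, -1, 0, 0, 0, 0, 0, 0, -1, 0, 0, 0, 0, 0, 0, -1, 0, 0, 0, 0, 0, 0, -1, 0, 0, 0, 0, 0, 0, -1, 0, 0, 0, 0, 0, 0, -1]
  newtons: 35

```text
time: 3.65
tool_pos: [0.5345, -0.1597, 0.1407]
tool_rot: [-2.73, 1.571, -2.681]
contact_force: [-0.1, 0.2, -0.7]
opening: 0.0326
```

```bash
python3 - <<'E'
from h import *
o=observe();print(o['tool_pos'],o['contact_force'],o['opening'],o['qvel'].round(3))
d=cams.read_camera("wrist"); save(d["image"],"w4.png",(200,150,440,350),3)
E
```

```text
[ 0.53447706 -0.15970374  0.14068911] [-0.11527201  0.19924939 -0.65344998] 0.03258722940103413 [-0.001  0.001  0.001  0.    -0.    -0.002]
```

View pics/w4.png

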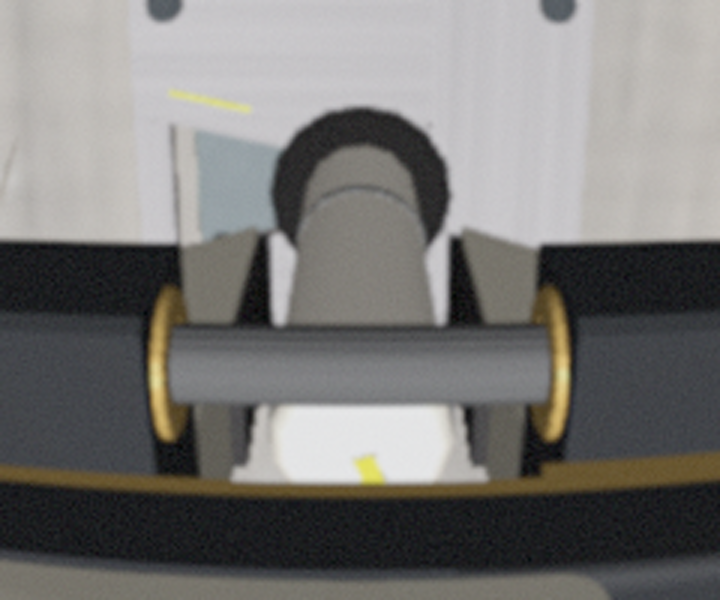

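Still closing (32.6 mm); give it more rows.

jog_arm:
  plan: [0, 0, 0, 0, 0, 0, -1, 0, 0, 0, 0, 0, 0, -1, 0, 0, 0, 0, 0, 0, -1, 0, 0, 0, 0, 0, 0, -1]

```text
time: 4.1
tool_pos: [0.5345, -0.1597, 0.1407]
tool_rot: [-1.682, 1.571, -1.633]
contact_force: [0.0, -1.2, 0.2]
opening: 0.0252
```

```bash
python3 - <<'E'
from h import *
d=cams.read_camera("wrist"); save(d["image"],"w5.png",(200,150,440,350),3)
E
```

```text
(no output)
```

View pics/w5.png

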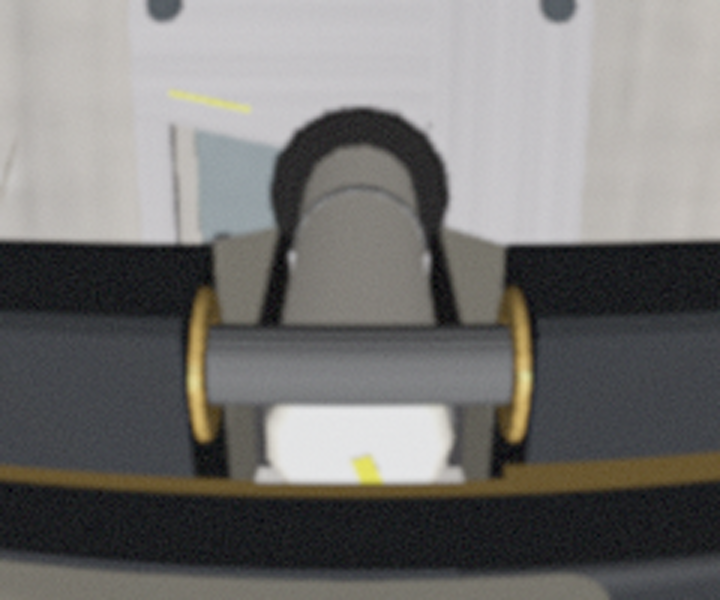

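jog_arm:
  plan: [8, 0, 0, 0, 0, 0, -1, 16, 0, 0, 0, 0, 0, -1, 24, 0, 0, 0, 0, 0, -1, 32, 0, 0, 0, 0, 0, -1, 40, 0, 0, 0, 0, 0, -1, 48, 0, 0, 0, 0, 0, -1, 56, 0, 0, 0, 0, 0, -1, 56, 0, 0, 0, 0, 0, -1]

```text
time: 4.95
tool_pos: [0.5345, -0.1597, 0.1407]
tool_rot: [-2.964, 1.571, 2.389]
contact_force: [0.3, 0.4, 0.7]
opening: 0.0253
```

jog_arm:
  plan: [8, 0, 0, 0, 0, 0, -1, 16, 0, 0, 0, 0, 0, -1, 24, 0, 0, 0, 0, 0, -1, 32, 0, 0, 0, 0, 0, -1, 40, 0, 0, 0, 0, 0, -1, 48, 0, 0, 0, 0, 0, -1, 55, 0, 0, 0, 0, 0, -1, 55, 0, 0, 0, 0, 0, -1, 55, 0, 0, 0, 0, 0, -1]

```text
time: 5.85
tool_pos: [0.5345, -0.1597, 0.1407]
tool_rot: [1.142, 1.571, -0.742]
contact_force: [-0.0, -0.3, -1.2]
opening: 0.0256
```

```bash
python3 - <<'E'
from h import *
o=observe(); M=R.from_euler('xyz',o['tool_rot']).as_matrix(); print(M.round(3)); print(o['qpos'],o['time'],o['tool_pos'],o['contact_force'],o['torque'],np.degrees(np.arctan2(M[1,2],M[0,2])))
d=cams.read_camera("wrist"); save(d["image"],"w6.png",(0,0,640,400),1.25)
s=cams.read_camera("scene"); save(s["image"],"s6.png",(240,130,360,230),6)
t=cams.read_camera("top"); save(t["image"],"t6.png",(220,140,340,230),6)
E
```

```text
[[ 0.     0.952 -0.307]
 [-0.    -0.307 -0.952]
 [-1.     0.     0.   ]]
[-4.27702168e-01  4.82124338e-01  1.55632492e+00 -2.52165843e-05
  1.10307406e+00  1.45559663e+00] 5.85 [ 0.53451607 -0.15969986  0.14069019] [-1.07531305e-04 -2.99257437e-01 -1.18162050e+00] [ 0.09359973  0.02222279 -0.02267101] -107.9044214450489
```

View pics/w6.png

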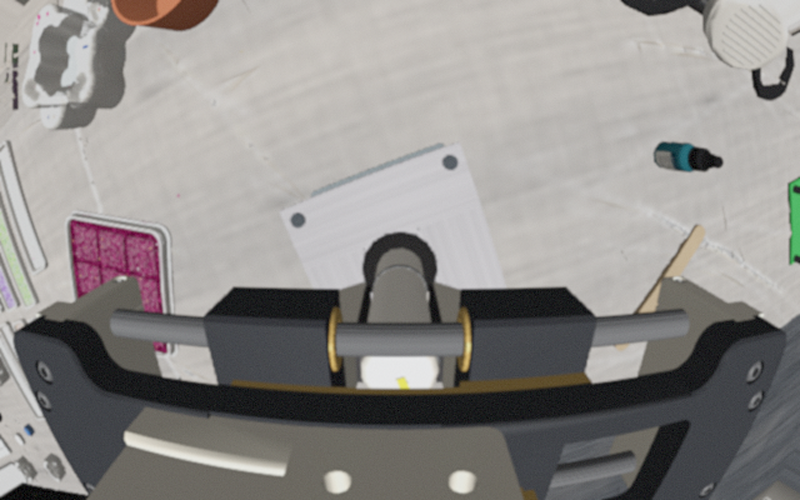

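View pics/s6.png

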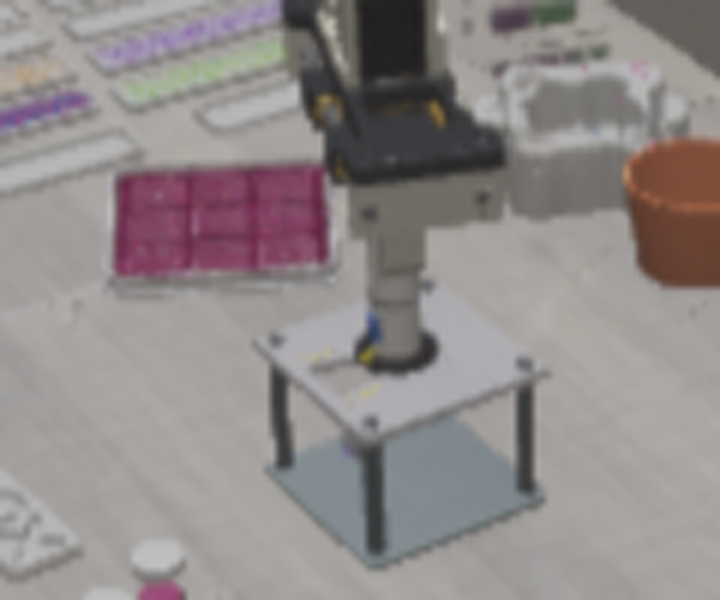

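View pics/t6.png

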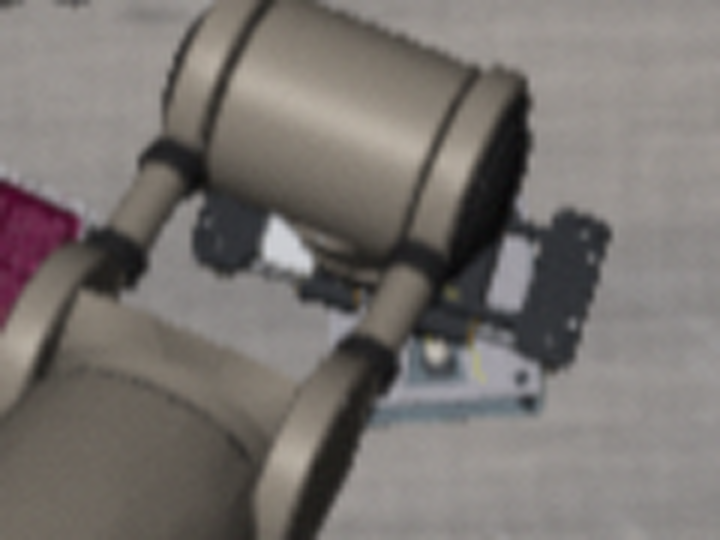

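```bash
python3 - <<'E'
from h import *
s=cams.read_camera("scene"); t=cams.read_camera("top")
p=atz(t,220+437/6-.42,140+352/6-.42,.05);print("nose",p)
c=np.array([.5342,-.161])
print("flange mark",atz(s,240+366/6-.42,130+354/6-.42,.09), "flange c",atz(s,240+397/6-.42,130+351/6-.42,.09))
for a in (165,172,177,182,187,192):
    r=np.radians(a);e=np.array([np.cos(r),np.sin(r)])
    print(a,(proj(s,[*(c+.018*e),.09])-[240,130]+.42)*6,(proj(s,[*(c+.03*e),.035])-[240,130]+.42)*6,"top nose mid",(proj(t,[*(c+.018*e),.057])-[220,140]+.42)*6)
save(s["image"],"s7.png",(280,175,335,220),14)
save(t["image"],"t7.png",(270,180,320,215),14)
E
```

```text
nose [ 0.51213958 -0.16322442  0.05      ]
flange mark [ 0.51678452 -0.16070813  0.09      ] flange c [ 0.53138721 -0.16675984  0.09      ]
165 [361.83432863 350.04053056] [343.50478091 443.48916095] top nose mid [423.26016641 341.85927735]
172 [363.15601922 352.23693394] [345.63745014 447.25826794] top nose mid [427.2084084  342.54354711]
177 [364.4059932  353.73686986] [347.6650315  449.83598609] top nose mid [430.07015776 342.73794301]
182 [365.90085291 355.16606443] [350.09711362 452.2950911 ] top nose mid [432.94174111 342.68511104]
187 [367.62958272 356.51332137] [352.91617292 454.61597739] top nose mid [435.80116403 342.38545128]
192 [369.5792821  357.76804113] [356.1014594  456.78001268] top nose mid [438.62652608 341.84126635]
```

View pics/s7.png

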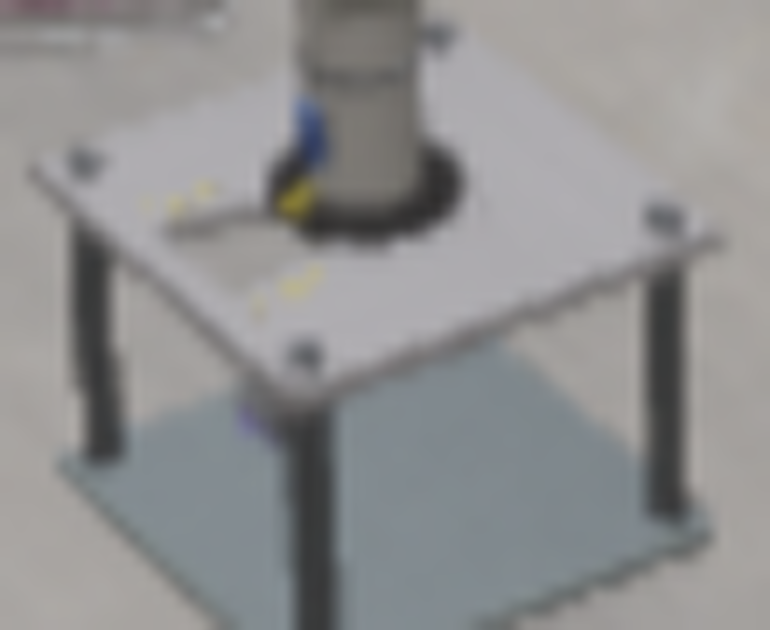

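View pics/t7.png

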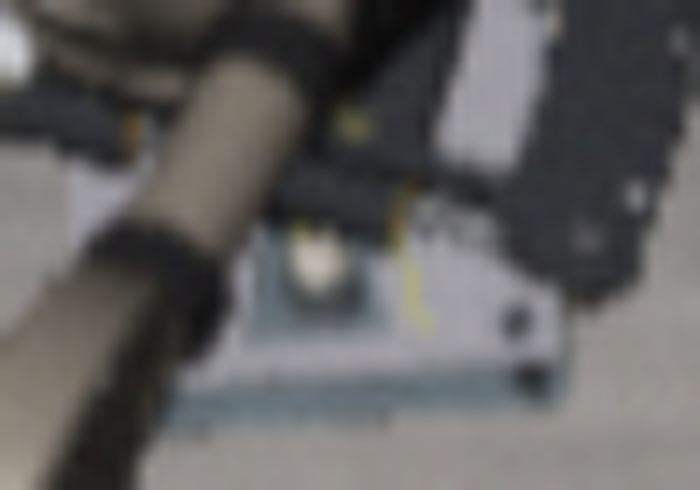

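jog_arm:
  plan: [0, 0, 0, -1, 0, 0, -1, 0, 0, 0, -2, 0, 0, -1, 0, 0, 0, -3, 0, 0, -1, 0, 0, 0, -4, 0, 0, -1]

```text
time: 6.5
tool_pos: [0.5347, -0.1598, 0.1821]
tool_rot: [1.416, 1.57, -0.472]
contact_force: [0.2, 0.3, -1.4]
opening: 0.0253
```

jog_arm:
  plan: [0, 0, 0, -2, 0, 0, -1, 0, 0, 0, -4, 0, 0, -1, 0, 0, 0, -6, 0, 0, -1, 0, 0, 0, -8, 0, 0, -1, 0, 0, 0, -8, 0, 0, -1]

```text
time: 7.0
tool_pos: [0.5358, -0.1603, 0.2643]
tool_rot: [1.452, 1.564, -0.436]
contact_force: [-0.3, 0.6, -1.1]
opening: 0.0252
```

```bash
python3 - <<'E'
from h import *
o=observe();print(o['tool_pos'],o['contact_force'],o['opening'],o['time'],o['qpos'])
d=cams.read_camera("wrist"); save(d["image"],"w8.png",(200,150,440,350),3)
s=cams.read_camera("scene"); save(s["image"],"s8.png",(240,100,360,230),4.6)
E
```

```text
[ 0.53576402 -0.16027439  0.26429597] [-0.25655368  0.62926128 -1.08083583] 0.025161546102170404 7.0 [-4.27691890e-01  3.76187083e-01  1.36810989e+00 -5.75235179e-05
  1.39055848e+00  1.46086560e+00]
```

View pics/s8.png

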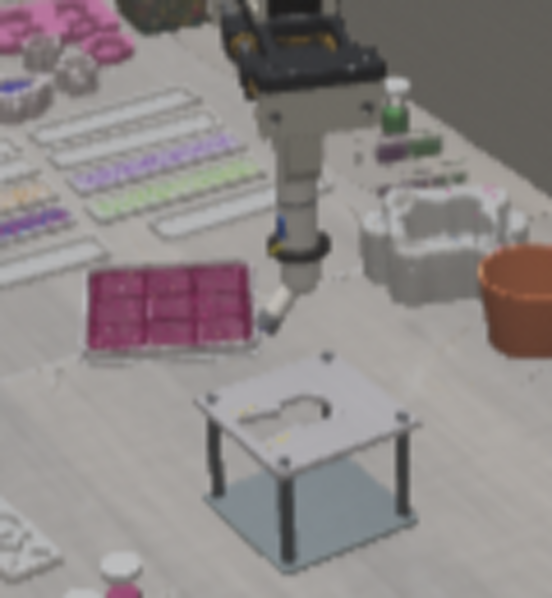

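View pics/w8.png

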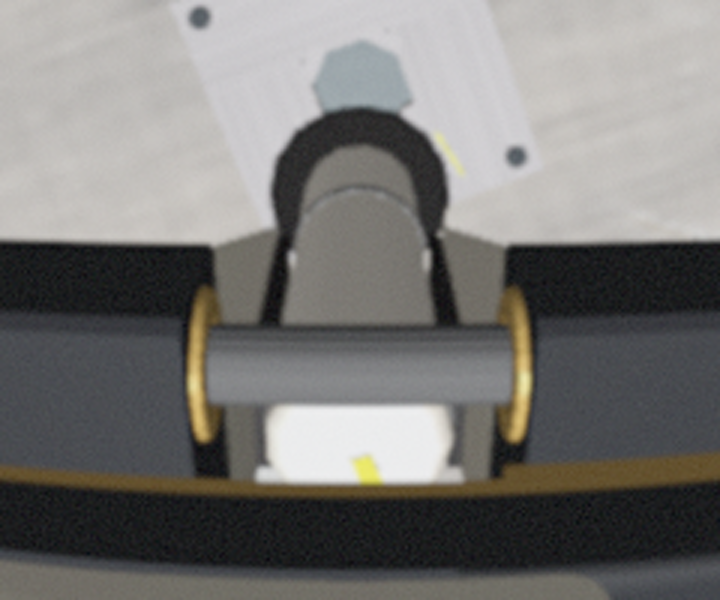

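jog_arm:
  plan: [0, 0, 0, 0, -1, -2.5, -1, 0, 0, 0, 0, -2, -5, -1, 0, 2, 5.3, 0, -3, -7.5, -1, 0, 4, 10.6, 0.5, -4, -10, -1, 0, 6, 15.9, 1, -5, -12.7, -1, 0, 8, 21.2, 1.5, -6, -15.3, -1, 0, 10, 26.5, 2, -7, -18, -1, 0, 12, 31.8, 2.5, -8, -20.7, -1, 0, 14, 37.1, 3, -9, -23.3, -1, 0, 15.7, 42.2, 3, -10.1, -25.8, -1]

```text
time: 8.1
tool_pos: [0.5121, 0.1069, 0.2343]
tool_rot: [1.918, 0.876, 0.027]
contact_force: [0.8, -1.0, -1.3]
opening: 0.0253
```

jog_arm:
  plan: [0, 0, 0, 0, 0, 0, -1, 0, 0, 0, 0, 0, 0, -1, 0, 0, 0, 0, 0, 0, -1, 0, 0, 0, 0, 0, 0, -1]

```text
time: 8.5
tool_pos: [0.5199, 0.1052, 0.2419]
tool_rot: [1.918, 0.858, 0.026]
contact_force: [0.9, -0.0, -1.3]
opening: 0.0255
```

```bash
python3 - <<'E'
from h import *
o=observe();M=R.from_euler('xyz',o['tool_rot']).as_matrix();print(M.round(4));print(o['tool_pos'],o['contact_force'],o['opening'],o['time'],o['qpos'],o['qvel'])
d=cams.read_camera("wrist"); save(d["image"],"w9.png",(0,0,640,400),1.25)
s=cams.read_camera("scene"); save(s["image"],"s9.png",(200,80,340,200),5)
t=cams.read_camera("top"); save(t["image"],"t9.png",(160,130,320,250),5)
E
```

```text
[[ 0.654   0.7197 -0.233 ]
 [ 0.0168 -0.3219 -0.9466]
 [-0.7563  0.6152 -0.2226]]
[0.51991659 0.10524248 0.24185264] [ 0.90638516 -0.0262319  -1.27780486] 0.025512086674009712 8.5 [ 0.07448194  0.05072009  2.09704399 -0.11439734  0.28297865  2.06475778] [ 0.00176106 -0.00172815 -0.00041863 -0.00852363 -0.00123433  0.01405021]
```

View pics/s9.png

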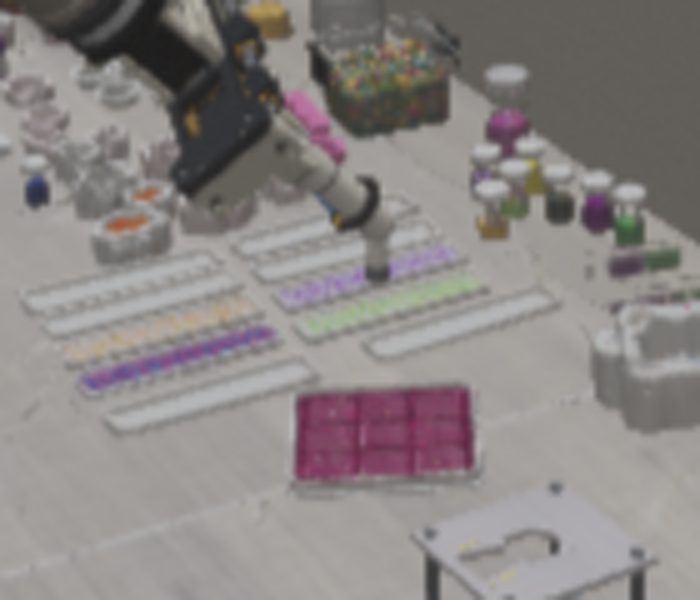

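View pics/w9.png

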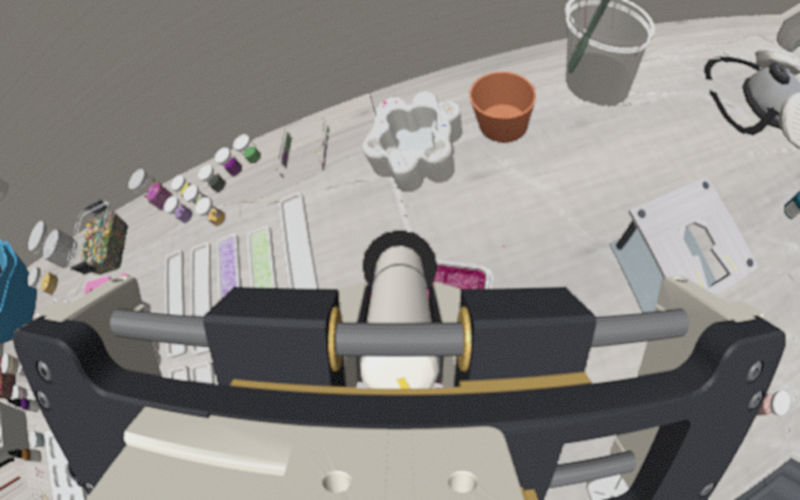

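View pics/t9.png

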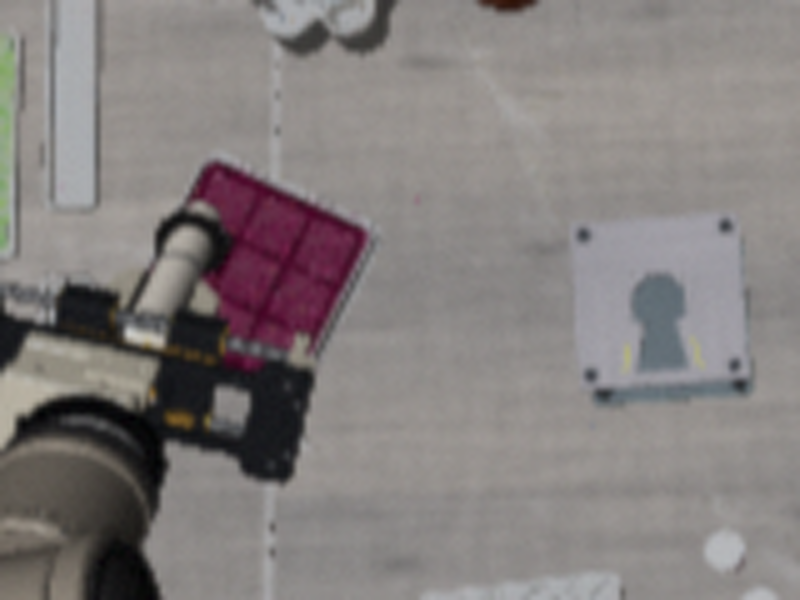

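```bash
cat > plan.py <<'E'
from h import *
import sys
# tool-in-torch relation from down pose: nose az -177.5, tool z az -107.9, tool x down
def rotz(a): return R.from_euler('z',a,degrees=True)
za=np.radians(-107.9); tz=np.array([np.cos(za),np.sin(za),0]); tx=np.array([0,0,-1.]); ty=np.cross(tz,tx)
Rd=np.column_stack([tx,ty,tz])
n0=rotz(-177.5).apply([1,0,0])
Lw=-.019*tx+.03*n0+np.array([0,0,-.125])   # TCP->lens, world in down pose
L=Rd.T@Lw; NZ=None
u=-n0; tip=R.from_rotvec(np.cross([0,0,-1.],u)*np.pi/4)
R45=tip.as_matrix()@Rd
def des(phi): return rotz(phi).as_matrix()@R45
M0=np.array([.5725,.119,.015])
def cur():
    o=observe(); return o['tool_pos'],R.from_euler('xyz',o['tool_rot']).as_matrix()
lz=R45.T@np.array([0,0,1.])  # lens back axis in tool frame
def report(p,Q): print("lens",(p+Q@L).round(4),"axis",(Q@lz).round(4),"tilt deg",np.degrees(np.arccos((Q@lz)[2])).round(2))
def go(phi,h):
    p,Q=cur(); report(p,Q)
    D=des(phi); P=M0+[0,0,h]-D@L
    print("target tcp",P.round(4)," rotvec",np.degrees(R.from_matrix(Q.T@D).as_rotvec()).round(2)," shift cm",(Q.T@(P-p)*100).round(2))
E
python3 - <<'E'
from plan import *
for f in (0,45,60,75,90): print(f);go(f,.12)
E
```

```text
0
lens [0.5666 0.1064 0.1423] axis [0.0715 0.0081 0.9974] tilt deg 4.13
target tcp [0.5188 0.1167 0.2312]  rotvec [-0.24  2.07  3.62]  shift cm [ 0.77 -1.11 -0.8 ]
45
lens [0.5666 0.1064 0.1423] axis [0.0715 0.0081 0.9974] tilt deg 4.13
target tcp [0.5362 0.0794 0.2312]  rotvec [-33.2   30.77  -7.15]  shift cm [1.85 1.34 2.33]
60
lens [0.5666 0.1064 0.1423] axis [0.0715 0.0081 0.9974] tilt deg 4.13
target tcp [0.5477 0.0713 0.2312]  rotvec [-44.19  40.29 -10.82]  shift cm [2.59 2.43 2.82]
75
lens [0.5666 0.1064 0.1423] axis [0.0715 0.0081 0.9974] tilt deg 4.13
target tcp [0.5609 0.0665 0.2312]  rotvec [-55.18  49.8  -14.55]  shift cm [3.44 3.53 2.97]
90
lens [0.5666 0.1064 0.1423] axis [0.0715 0.0081 0.9974] tilt deg 4.13
target tcp [0.5748 0.0653 0.2312]  rotvec [-66.18  59.28 -18.33]  shift cm [4.35 4.57 2.76]
```

jog_arm:
  plan: [-5.5, 5, -1.4, 0.3, 0.3, 0.35, -1, -11, 10, -2.7, 0.6, 0.6, 0.7, -1, -16.5, 15, -4.1, 1, 0.9, 1, -1, -22, 20, -5.4, 1.3, 1.2, 1.4, -1, -27.5, 25, -6.8, 1.6, 1.5, 1.8, -1, -33, 30, -8.1, 1.9, 1.8, 2.1, -1, -38.5, 35, -9.5, 2.2, 2.1, 2.5, -1, -44.2, 40.3, -10.8, 2.6, 2.4, 2.8, -1, -44.2, 40.3, -10.8, 2.6, 2.4, 2.8, -1, -44.2, 40.3, -10.8, 2.6, 2.4, 2.8, -1]

```text
time: 9.65
tool_pos: [0.5477, 0.0709, 0.2313]
tool_rot: [1.935, 0.804, 0.957]
contact_force: [1.2, 0.3, -1.7]
opening: 0.0251
```

```bash
python3 - <<'E'
from plan import *
go(60,.05); o=observe(); print(o['qpos'].round(3),o['qvel'].round(3),o['opening'],o['time'],o['contact_force'])
E
```

```text
lens [0.5775 0.1135 0.1341] axis [0.0155 0.0117 0.9998] tilt deg 1.11
target tcp [0.5477 0.0713 0.1612]  rotvec [-5.96  5.41 -0.91]  shift cm [ 5.07 -4.53  1.7 ]
[-0.431  0.276  1.884  0.912  1.041  0.038] [-0.306  0.508 -0.568 -0.169  1.237 -1.2  ] 0.025069447922027765 9.65 [ 1.18315162  0.34266547 -1.6581182 ]
```

jog_arm:
  plan: [0, 0, 0, 0, 0, 0, -1, 0, 0, 0, 0, 0, 0, -1, 0, 0, 0, 0, 0, 0, -1]

```text
time: 9.95
tool_pos: [0.547, 0.0728, 0.2311]
tool_rot: [1.938, 0.806, 0.953]
contact_force: [-0.7, -0.4, -1.5]
opening: 0.0252
```

```bash
python3 - <<'E'
from plan import *
go(60,.05); o=observe(); print(o['qpos'].round(3),o['qvel'].round(3),o['opening'],o['time'],o['contact_force'])
d=cams.read_camera("wrist"); save(d["image"],"w10.png",(0,0,640,400),1.25)
s=cams.read_camera("scene"); save(s["image"],"s10.png",(200,80,340,200),5)
t=cams.read_camera("top"); save(t["image"],"t10.png",(160,130,320,250),5)
E
```

```text
lens [0.5767 0.1152 0.1339] axis [0.0185 0.0121 0.9998] tilt deg 1.27
target tcp [0.5477 0.0713 0.1612]  rotvec [-6.3   5.6  -0.86]  shift cm [ 4.99 -4.53  1.89]
[-0.427  0.273  1.888  0.912  1.035  0.047] [ 0.009 -0.011  0.002  0.     0.009 -0.012] 0.025158145181880573 9.95 [-0.71493576 -0.39678826 -1.51187376]
```

View pics/s10.png

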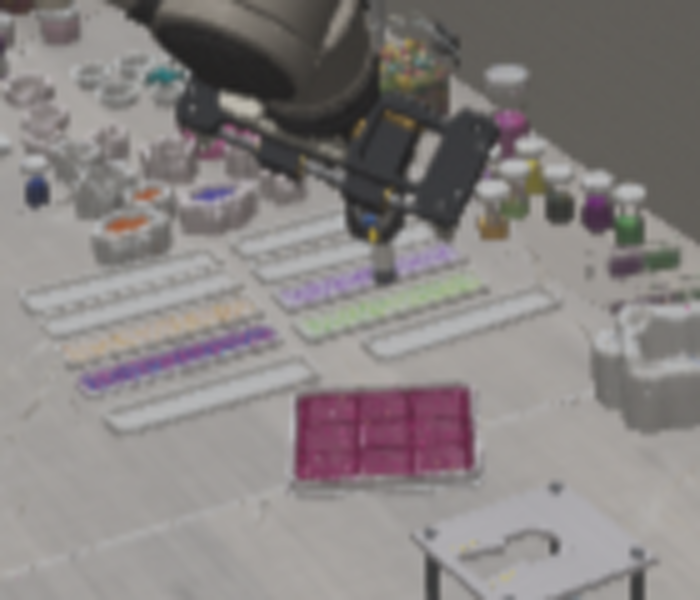

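View pics/w10.png

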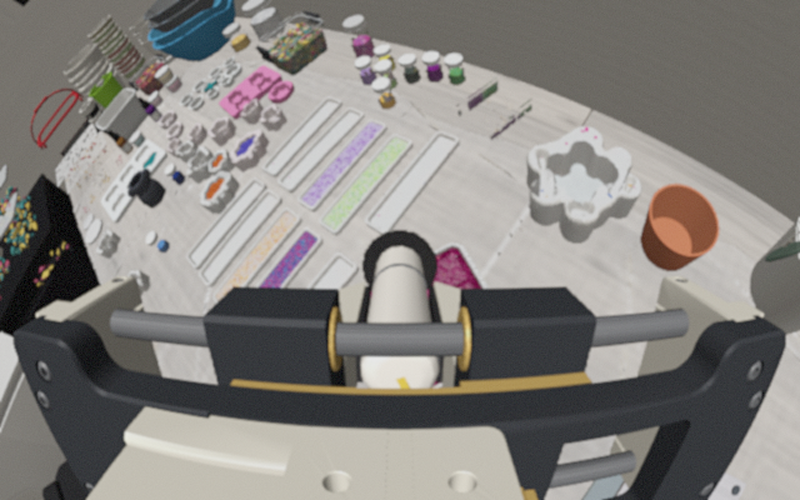

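View pics/t10.png

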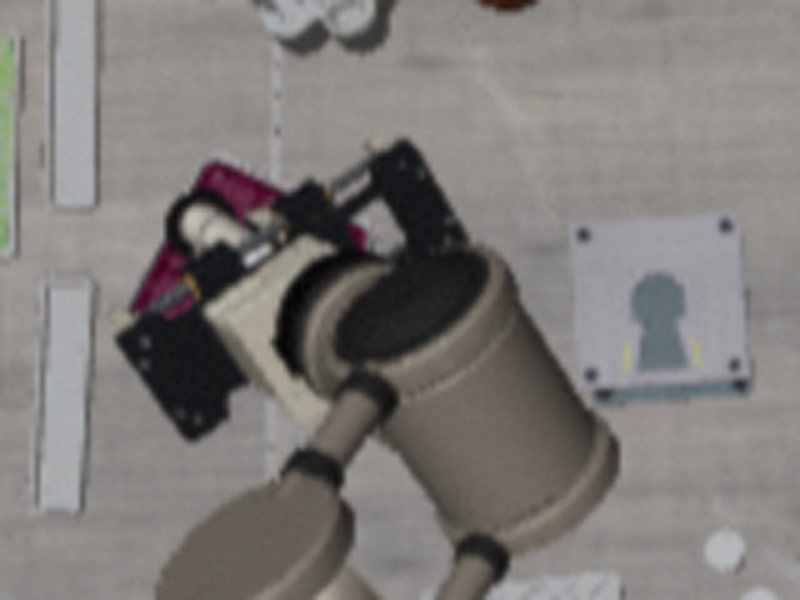

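```bash
python3 - <<'E'
from plan import *
for f in (50,52,54): go(f,.05)
go(52,.07)
E
```

```text
lens [0.5768 0.1156 0.1343] axis [0.0174 0.0122 0.9998] tilt deg 1.22
target tcp [0.5398 0.0764 0.1612]  rotvec [ 0.96 -1.    1.61]  shift cm [ 4.97 -4.93  1.06]
lens [0.5768 0.1156 0.1343] axis [0.0174 0.0122 0.9998] tilt deg 1.22
target tcp [0.5413 0.0752 0.1612]  rotvec [-0.47  0.31  1.11]  shift cm [ 4.96 -4.87  1.23]
lens [0.5768 0.1156 0.1343] axis [0.0174 0.0122 0.9998] tilt deg 1.22
target tcp [0.5428 0.0742 0.1612]  rotvec [-1.9   1.62  0.62]  shift cm [ 4.97 -4.8   1.41]
lens [0.5768 0.1156 0.1343] axis [0.0174 0.0122 0.9998] tilt deg 1.22
target tcp [0.5413 0.0752 0.1812]  rotvec [-0.47  0.31  1.11]  shift cm [ 3.52 -3.58  0.74]
```

jog_arm:
  plan: [-0.2, 0.1, 0.5, 0.9, -0.9, 0.2, -1, -0.5, 0.3, 1.1, 1.8, -1.8, 0.4, -1, -0.5, 0.3, 1.1, 2.8, -2.8, 0.6, -1, -0.5, 0.3, 1.1, 3.6, -3.6, 0.8, -1, -0.5, 0.3, 1.1, 4.4, -4.3, 1, -1, -0.5, 0.3, 1.1, 4.96, -4.87, 1.23, -1, -0.5, 0.3, 1.1, 4.96, -4.87, 1.23, -1, -0.5, 0.3, 1.1, 4.96, -4.87, 1.23, -1, -0.5, 0.3, 1.1, 4.96, -4.87, 1.23, -1]

```text
time: 11.0
tool_pos: [0.542, 0.0744, 0.1614]
tool_rot: [1.926, 0.785, 0.951]
contact_force: [-0.7, 0.6, -1.9]
opening: 0.0251
```

```bash
python3 - <<'E'
from plan import *
go(52,.05); o=observe(); print(o['qpos'].round(3),o['qvel'].round(3),o['opening'],o['time'],o['contact_force'])
d=cams.read_camera("wrist"); save(d["image"],"w11.png",(200,100,440,300),3)
s=cams.read_camera("scene"); save(s["image"],"s11.png",(245,120,305,180),10)
p,Q=cur(); print("lens px",(proj(s,p+Q@L)-[245,120]+.45)*10, "cell px",(proj(s,M0)-[245,120]+.45)*10)
t=cams.read_camera("top"); save(t["image"],"t11.png",(160,130,320,250),5)
E
```

```text
lens [0.5732 0.1182 0.0653] axis [-7.e-04  4.e-04  1.e+00] tilt deg 0.05
target tcp [0.5413 0.0752 0.1612]  rotvec [ 0.05  0.02 -0.01]  shift cm [ 0.04 -0.03 -0.1 ]
[-0.439  0.383  1.994  1.052  0.929 -0.2  ] [-0.002 -0.001 -0.001  0.001  0.001 -0.005] 0.025115135098335697 11.0 [-0.70645833  0.55397481 -1.85201485]
lens px [313.50599449 337.6459829 ] cell px [320.01796932 461.15192613]
```

View pics/s11.png

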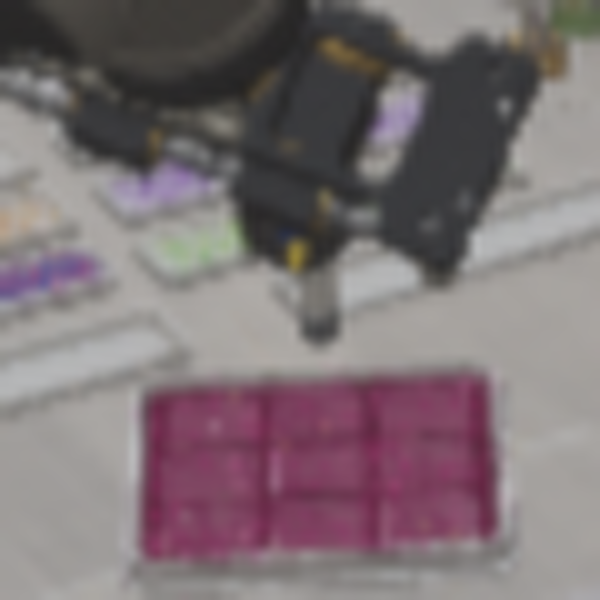

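View pics/w11.png

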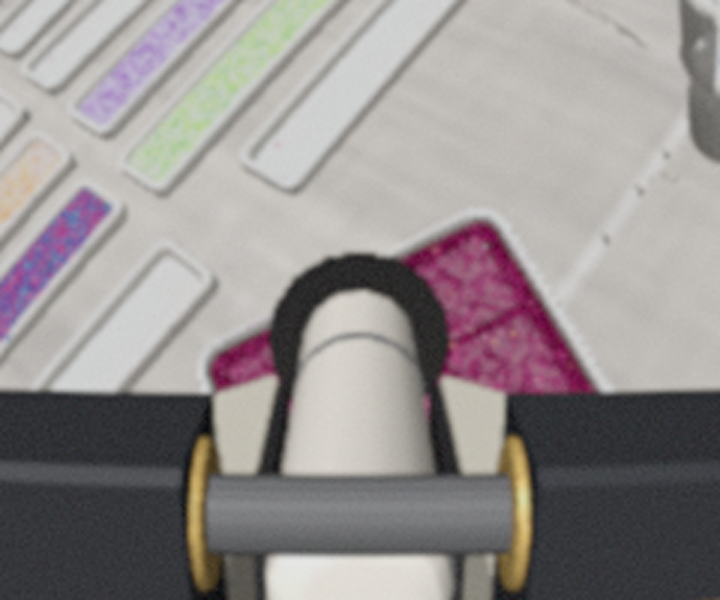

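View pics/t11.png

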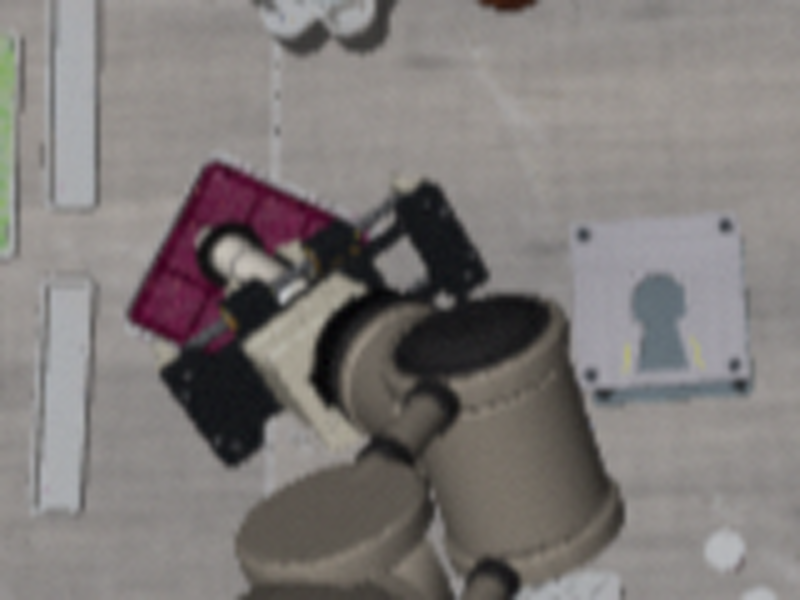

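```bash
python3 - <<'E'
from plan import *
s=cams.read_camera("scene"); im=s["image"]
c=cv2.resize(im[140:178,258:296],None,fx=15,fy=15,interpolation=cv2.INTER_CUBIC)
p,Q=cur(); l=p+Q@L
pr=lambda P:tuple(np.round((proj(s,P)-[258,140]+.47)*15).astype(int).tolist())
c2=c.copy()
for a in np.linspace(0,2*np.pi,24):
    for z in (0,.018): cv2.circle(c2,pr(l+[.0085*np.cos(a),.0085*np.sin(a),z]),1,(0,255,0) if z==0 else (255,255,0),-1)
cv2.circle(c2,pr(M0),3,(255,255,255),-1)
# flange centre/underside ring
fz=Q@(Rd.T@np.array([0,0,1.])); g=p-.019*Q[:,0]; f=g-.075*fz
e1=Q[:,1];e2=Q[:,2]
for a in np.linspace(0,2*np.pi,40): cv2.circle(c2,pr(f+.022*(np.cos(a)*e1+np.sin(a)*e2)),1,(255,0,0),-1)
cv2.imwrite("pics/s12.png",c2[:,:,::-1])
E
```

```text
(no output)
```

View pics/s12.png

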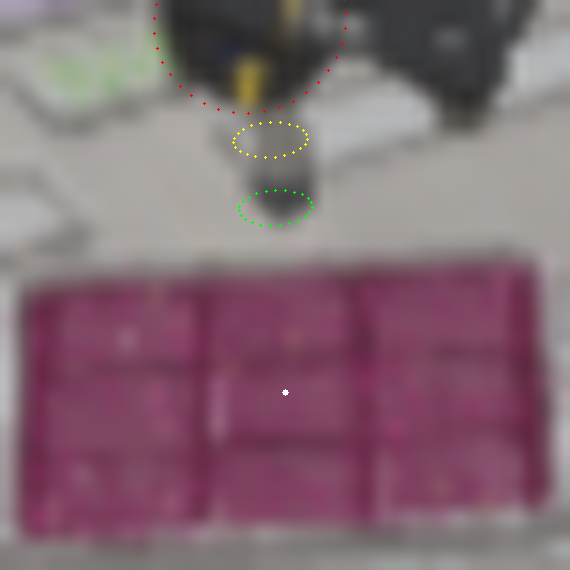

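```bash
python3 - <<'E'
from plan import *
p,Q=cur(); l=p+Q@L
fz=Q@(Rd.T@np.array([0,0,1.])); g=p-.019*Q[:,0]; f=g-.070*fz; e1=Q[:,1];e2=Q[:,2]
for n,x0,y0,x1,y1,k,fi in (("top",180,155,240,205,13,0),("wrist",260,150,380,250,6.5,1)):
    s=cams.read_camera(n); im=s["image"]
    c2=cv2.resize(im[y0:y1,x0:x1],None,fx=k,fy=k,interpolation=cv2.INTER_CUBIC)
    pr=lambda P:tuple(np.round((proj(s,P,fi)-[x0,y0]+.5)*k-.5).astype(int).tolist())
    for a in np.linspace(0,2*np.pi,40):
        cv2.circle(c2,pr(f+.022*(np.cos(a)*e1+np.sin(a)*e2)),1,(255,0,0),-1)
        cv2.circle(c2,pr(f-.005*fz+.022*(np.cos(a)*e1+np.sin(a)*e2)),1,(255,255,0),-1)
    cv2.circle(c2,pr(M0),4,(255,255,255),-1); cv2.circle(c2,pr(l),4,(0,255,0),-1)
    r=rotz(-26.6).as_matrix()
    for i in (-.06,-.02,.02,.06):
        for j in (-.06,-.02,.02,.06): cv2.circle(c2,pr(M0+r@[i,j,0]),2,(0,255,255),-1)
    cv2.imwrite(f"pics/{n}13.png",c2[:,:,::-1])
E
```

```text
(no output)
```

View pics/top13.png

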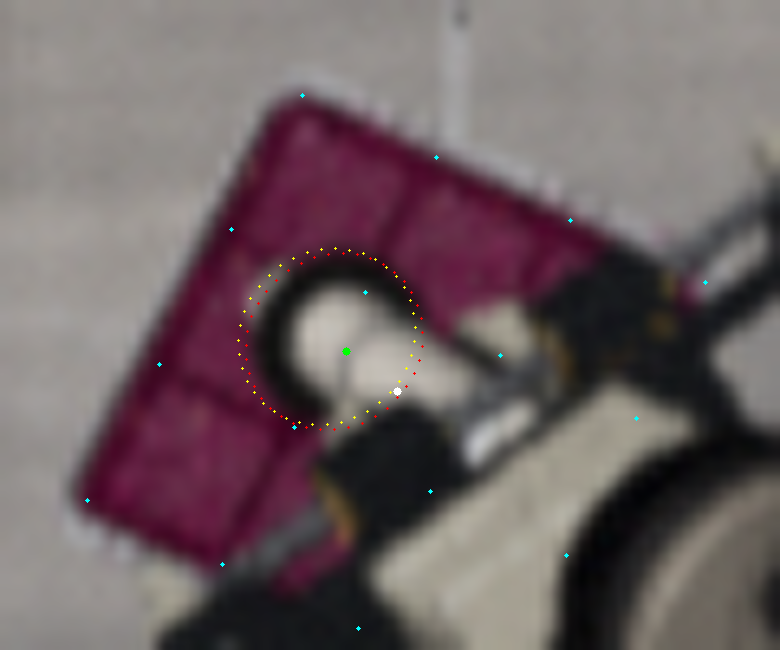

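View pics/wrist13.png

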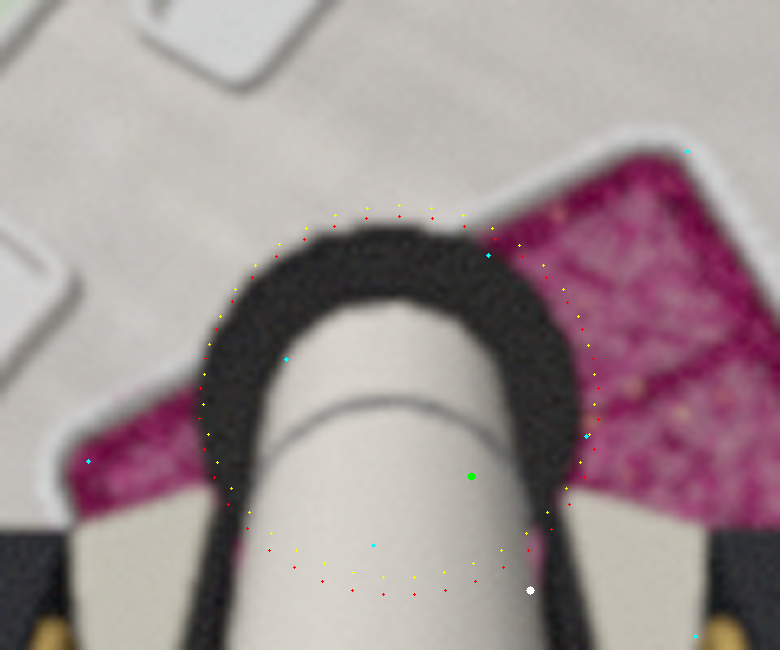

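```bash
cat > fit.py <<'E'
from plan import *
from scipy.optimize import least_squares
p,Q=cur(); T_=Rd.T@np.array([0,0,1.])
s=cams.read_camera("wrist"); pts=np.array([(200,410),(585,410),(392,228),(258,290),(520,284)])/6.5+[260,150]-.5+.5/6.5
# flange outer silhouette: use ring at top surface (70) union underside (75): fit ring at -72
def ring(o,q=s):
    f=p+Q@(np.array(o)+[-.019,0,0]-.0725*T_)
    a=np.linspace(0,2*np.pi,180)
    return np.array([proj(q,f+.022*(np.cos(t)*Q[:,1]+np.sin(t)*Q[:,2]),True) for t in a])
def res(o):
    r=ring(o); r2=np.roll(r,-1,0)
    out=[]
    for x in pts:
        i=np.argmin(((r-x)**2).sum(1)); n=r[(i+1)%180]-r[i-1]; n=np.array([n[1],-n[0]])/np.hypot(*n); out.append((x-r[i])@n)
    return out
q=least_squares(lambda o:np.r_[res(o),(np.array(o))*20],[0,0,0],diff_step=1e-3,x_scale=.002); print("tool offset mm",(q.x*1000).round(2),np.round(q.fun,2))
# mould from top & wrist with current pictures: 
t=cams.read_camera("top")
for uv in [(285,92),(73,502)]:
    print("top corner",atz(t,180+(uv[0]+.5)/13-.5,155+(uv[1]+.5)/13-.5,.015))
for uv in [(672,152),(66,468)]:
    print("wrist corner",atz(s,260+(uv[0]+.5)/6.5-.5,150+(uv[1]+.5)/6.5-.5,.015,True))
E
python3 fit.py
```

```text
tool offset mm [ 6.52 -4.03 -0.66] [ 0.14  0.15  0.79 -0.52 -0.58  0.13 -0.08 -0.01]
top corner [0.65382376 0.15016848 0.015     ]
top corner [0.54531685 0.20321919 0.015     ]
wrist corner [0.65138857 0.14802871 0.015     ]
wrist corner [0.54216403 0.20212712 0.015     ]
```

```bash
python3 - <<'E'
from plan import *
p,Q=cur(); print((Q.T@[-.0005,.0035,.0005]*100).round(2))
E
```

```text
[ 0.15  0.12 -0.3 ]
```

jog_arm:
  plan: [0, 0, 0, 0.15, 0.12, -0.3, -1, 0, 0, 0, 0.15, 0.12, -0.3, -1, 0, 0, 0, 0.15, 0.12, -0.3, -1, 0, 0, 0, 0.15, 0.12, -0.3, -1, 0, 0, 0, 0.15, 0.12, -0.3, -1, 0, 0, 0, 0.15, 0.12, -0.3, -1]

```text
time: 12.0
tool_pos: [0.5412, 0.078, 0.1613]
tool_rot: [1.927, 0.786, 0.952]
contact_force: [-0.3, 0.5, -0.8]
opening: 0.0252
```

```bash
python3 - <<'E'
from plan import *
p,Q=cur(); report(p,Q); o=observe(); print(o['qvel'].round(3),o['opening'],o['time'],o['contact_force'])
for n in ("scene","top"):
    d=cams.read_camera(n); save(d["image"],n+"14.png",(180,110,420,290),3.3)
E
```

```text
lens [0.5724 0.1217 0.0651] axis [ 3.e-04 -1.e-04  1.e+00] tilt deg 0.02
[-0.    -0.001 -0.002 -0.    -0.     0.001] 0.025158820493767012 12.0 [-0.31713984  0.51852046 -0.78212289]
```

View pics/scene14.png

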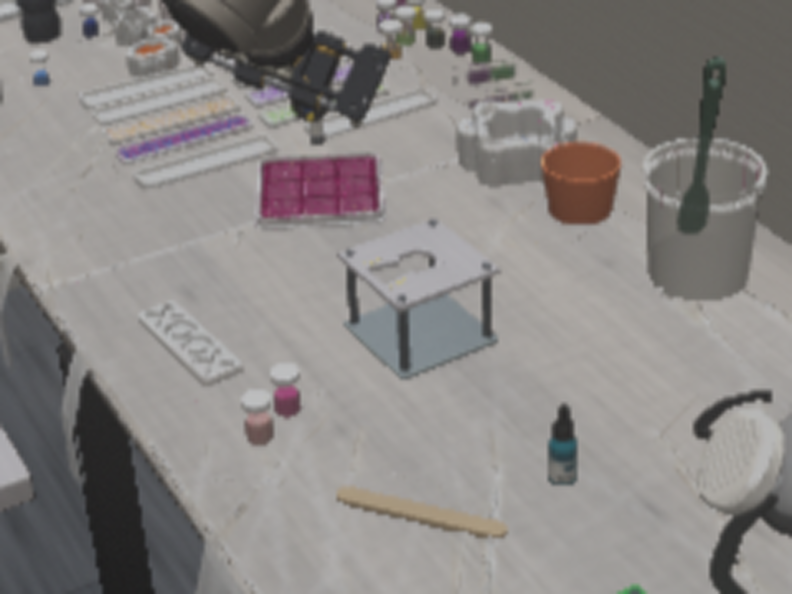

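View pics/top14.png

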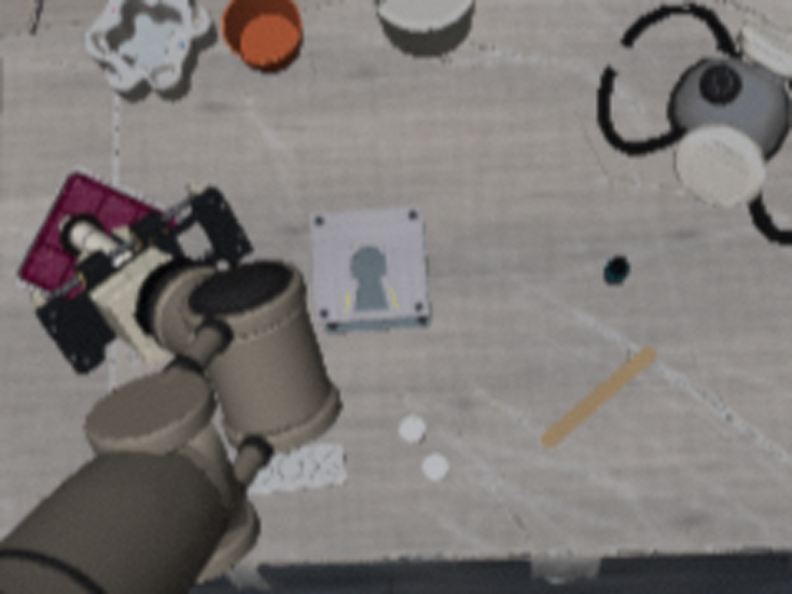

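```bash
python3 -c "
from cell import robot
print(robot.hand_in())"
```

```text
the job is handed in; nothing more can be done
None
```

The torch is held still over the middle cell of the pink mould, lens down, and I handed the job in at about 12 s. In order: I gripped the handle, turned the torch about 111° clockwise until the nose was at the slot, and drew it straight up 12 cm. Then I carried it over and tipped it 45°.

**Last checks**
- **Tilt:** the computed lens axis is within 0.1° of vertical. This comes from the arm's pose and the nominal torch size. In the scene picture the nose looks vertical.
- **Height:** the lens is computed at z = 0.065 m, about 50 mm above the cell.
- **Stillness:** the arm was at rest with the jaws 25 mm apart on the handle. The torch looked the same in the jaws as when first gripped.
- **Surroundings:** the latest pictures show the mould, stick and dropper bottle undisturbed.

**What failed or disagreed**
- **Starting turn:** I measured the nose at about 1.9 rad from the slot, not the 0.5 to 1.3 rad stated. The top mark, flange mark and lens all agreed, and after the turn the nose was seen in the slot and lifted out without a snag.
- **First tip direction:** tipping with the handle top towards the base ran into the joint 5 limit. I swung the torch about 50° round the vertical instead.
- **Sideways position:** the cameras differ by 2 to 5 mm on where the lens and cell are. I moved the lens 3.5 mm to their average and did not measure the gap again, so its centring on the cell is good to a few millimetres.

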